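# Hold the blue egg up to the macro camera in the egg tongs

### The job

The blown eggs on the stand are too delicate for bare fingers: pick up the egg tongs by their grip pads, close the rings gently round the middle of the speckled blue egg and lift it out of its cup, leaving the other two eggs where they are. Bring it in the tongs to the macro camera so that the middle of the egg is straight in front of the lens and 6 cm from the glass, and finish while still holding it there, steady, for the photograph.

Things in the scene. Friction and masses are not known exactly. Their poses are not given: they have to be found in the camera images.
- tongs: sprung egg tongs lying flat on the bench, opening sideways: bent steel heel, two steel arms with black ribbed grip pads 50 mm long, 22 mm high, springy legs with red wire rings. 214 mm long, 24 mm high, 75 g, balanced about the pads. Origin: midway between the grip pads, at half height (12 mm above the bench when lying); x points along the tongs to the rings, z up; the heel ends 86 mm behind
- tongs_tip (a point): the point midway between the two rings of the tongs, 115 mm ahead of the tongs' origin along their x axis and at the same height; axes as the tongs. The rings are upright, 24 mm across outside; open, there is 58 mm clear between them, shut and empty 13 mm, narrowing evenly with the squeeze
- tongs_left (a joint): how far the left arm is squeezed, rad: 0 open, 0.12 fully shut against a stop stud, the pads are parallel at half squeeze; the right arm moves alike. Over the pads the tongs measure 56 mm open, 39 mm shut. Squeezing takes 6 N on each pad at first, 14 N to shut them on an egg; the springy legs then press the egg with under 4 N, however hard the squeeze. They spring open if let go
- egg_blue: the speckled blue-green egg, 40 mm tall and 30 mm in diameter, 22 g, standing blunt end down in one of the stand's three cups; origin at its lower end, z up along it
- egg_blue_mid (a point): the middle of the blue egg, on its axis at its widest place, 17.5 mm above its lower end, where the rings should hold it
- egg_white: plain white egg of the same size in another cup; origin at its lower end
- egg_brown: speckled brown egg of the same size in another cup; origin at its lower end
- egg_stand: fixed egg stand: dark wooden board 68 x 226 x 14 mm with three turned cups in a row along its y axis, 72 mm apart, rims 24 mm across and 40 mm above the bench; the widest part of an egg stands about 55 mm above the bench. Origin: centre of the board's underside; any egg may stand in any cup
- macro_camera: fixed macro camera on a post, 192 mm tall, with a white ring light (54 mm across) round the lens; base 95 x 105 mm. Origin: on the bench under the camera; the lens looks along its -x axis, level, 165 mm above the bench
- camera_glass (a point): centre of the front glass of the lens, 165 mm above the bench; axes as the camera (it looks along -x)
- focus (a point): the point straight in front of the lens, 60 mm from the glass along the camera's -x axis, 165 mm above the bench, where the middle of the egg is to be held
- grinder: fixed cream hand grinder at the robot's right, in the way between the arm's start and the work: round foot 280 mm across, 515 mm tall with its hopper to the right and a dark knob to the left at 0.35 m height; origin at the foot's centre on the bench. Go round it close to the robot's base

How it is judged:
By the outcome, as a careful person would: the job done as asked, in the order asked, and still so for the second after the job is handed in, while the arm keeps its last pose, push and grip.
It also fails if it takes over 45 s, if anything falls off the work surface, if the arm or the gripper's body presses on something with over 40 N, if the wrist force passes 120 N, or if a joint passes its speed limit or range.

### The arm

A 6-joint arm with a two-finger parallel gripper is mounted at the origin on the work surface; the furniture and walls round the work are solid. World frame = base frame: x ahead of the robot, y to its left, z up, the work surface at z = 0. Lengths are in m, angles in rad, forces in N, time in s.
With the tool pointing down it reaches from about 0.375 to 0.9 m from the base axis. Payload 3.1 kg.
Tool frame: the origin (TCP) lies at the centre of the arm's flange, where the gripper is bolted on; the fingertips stand robot.tip_extent ahead of it and the grasp point (between the pads) lies 164 mm ahead of it (robot.tip_extent is the distance from the TCP to the fingertips, in m); z points along the fingers, y is the line along which they close (so a half turn about z gives the same grasp; the last joint's range is limited). The gripper opens to 87 mm and grips with 3 to 60 N. Pads are 19 mm wide; open, the fingers measure 117 mm over their backs; the gripper's body (75 mm by 190 mm) begins 51 mm behind the grasp point.
Start: joints at [-1.335, 0.527, 1.433, -0, 1.181, -0.178], TCP at [0.251, -0.572, 0.405] pointing down, gripper open.
Joint ranges: [-3.08, 3.08], [-0.75, 2.2], [0.22, 2.44], [-1.43, 4.57], [0, 2.65], [-2.85, 2.85]. Speed limits (rad/s): [2.79, 2.79, 3.14, 3.14, 3.14, 3.14].

### API

Orientations are given as a unit quaternion [x, y, z, w].
In Python, from rig import get_obs, camera, hand_in, cut_out, robot gives the robot as it stands.
- The arm moves only by the tool step_arm, never from a script. Its argument "rows" is a list of rows, each a list of 6 numbers: the shift along the world's x, y, z in m, then the turn, a rotation vector about the world's x, y, z in degrees. A call has 1 to 12 rows; each row shifts and turns the commanded pose from where the row before left it; what a row does not reach is not made up. A row lasts 1/8 s, in which the tool goes at most 62.5 mm and 10.7 degrees, less where a joint would pass 70% of its speed; a pose out of reach is approached as far as the arm can. A call is refused whole if a number of a shift passes 0.0625 or a number of a turn 10.7, either way. A call with a gripper value outside its range is refused whole. "jaw" is the finger opening in m, from 0 to 0.087, set as the call begins (left out, the last holds). The fingers move at their own pace and stop on an object; "squeeze" is the grip in N (left out, the last holds). Time passes only in rows, so rows that do not move let the fingers close. It gives the time, the measured TCP pose, the force, the opening and the grip force at its end, in the units of the state.
- get_obs(): the state, without advancing time (a new reading comes with each control period).
- camera(name): name is "side" or "top"; returns a dict with "pixels" (420x560x3 uint8, blue, green, red), "depth" (420x560 float32, m along the optical axis (not along the pixel's ray), 0 where there is no reading), "fov_y" (degrees; the focal length in pixels is half the picture's height over the tangent of half this angle, whatever the lens; pixels are square), "cx", "cy" (the principal point, pixels), "extrinsics" (4x4, takes a point from camera to world coordinates). Camera axes: x right, y up, looking along -z (the intrinsics and any distortion apply to the point x, -y, -z); pixel columns grow to the right and rows downward; lengths in m; the calibration is good to about 2 mm. A picture is of the moment at which its call begins.
- hand_in(): hands the job in; it is judged then, once.
Trained networks look in the newest picture that a camera, given by its name, has taken for a name from the list of things; names that differ only in an ending like _2 or _b are one class to them, and where a whole thing is asked for, a point or a joint stands for the part that bears it (a point fixed in the world has none). Each returns a list of dicts, best first, with "confidence" (0 to 1); they miss things now and then, are a little off and sometimes report something else, mostly with a low value. They report only what shows in the picture. A call takes as long as a camera call.
- cut_out(label, camera): "region" (420x560 bool, what is visible of it) and "extent" ([centre column, centre row, width, height] in pixels, round what is visible of it).
The state is a dict: "time": time; "q": joint angles; "joint_velocities": joint speeds; "joint_torque": joint torques, N m; "position": TCP position; "tool_rot": TCP orientation; "ft_force": force on the tool from outside, world axes, zero at the start; "moment": the same for the moment, N m; "grip_width": finger opening in m; "grip_force": force on a finger pad.
Only numpy, scipy, OpenCV 4.12 (cv2) and the standard library are available. Lean on these libraries where they do the work, as an engineer would, in place of code of your own. Each camera call takes 0.05 s, during which the arm holds its last target. There are 200 camera calls.

## Working session

There is one attempt and no reset: what is moved stays moved. The work goes in short steps, Python scripts to look and compute and a tool call to move; the robot and the scene stay as the last step left them, time stands still between calls to the robot, and variables do not carry over. Pictures are saved under pics/ and viewed, at most 10 in all, crops included, and the job is handed in when it is done.

Besides the shell and the picture viewer there is one more tool, called after "Call:" by a JSON object that holds its "method" and its "body". step_arm: Moves the arm, as the interface text tells. Its arguments: {"type":"object","properties":{"rows":{"type":"array"},"jaw":{"type":"number"},"squeeze":{"type":"number"}},"required":["rows"]}

```bash
ls; mkdir -p pics; cat > h.py <<'E'
import numpy as np, cv2
from rig import *
def pts(c, mask=None):
    d=c["depth"]; H,W=d.shape
    f=H/2/np.tan(np.radians(c["fov_y"])/2)
    v,u=np.nonzero((d>0) if mask is None else (mask&(d>0)))
    z=d[v,u]; P=np.c_[(u-c["cx"])/f*z,-(v-c["cy"])/f*z,-z,np.ones(len(z))]
    return (P@np.array(c["extrinsics"]).T)[:,:3],u,v
E
python3 - <<'E'
from h import *
for n in ("side","top"):
    c=camera(n); cv2.imwrite(f"pics/{n}0.png",c["pixels"])
    print(n,{k:v for k,v in c.items() if k not in("pixels","depth","extrinsics")},np.round(c["extrinsics"],3).tolist())
    for l in ["tongs","egg_blue","egg_white","egg_brown","egg_stand","macro_camera","grinder"]:
        for r in cut_out(l,n)[:2]:
            P,_,_=pts(c,r["region"])
            print(l,round(r["confidence"],2),np.round(r["extent"]),len(P),np.round(np.percentile(P,[2,50,98],axis=0),3).tolist() if len(P) else "")
print(get_obs(), robot.tip_extent)
E
```

```text
pics
side {'fov_y': 50.877196414362004, 'cx': 289.7823934388807, 'cy': 215.69985069499137} [[-0.414, 0.618, -0.669, -0.187], [-0.91, -0.276, 0.309, 0.308], [0.007, 0.736, 0.677, 0.85], [0.0, 0.0, 0.0, 1.0]]
tongs 0.54 [277. 251.  28.  38.] 69 [[0.465, -0.04, -0.001], [0.488, 0.008, 0.013], [0.595, 0.027, 0.023]]
egg_blue 0.53 [146. 258.  13.  14.] 150 [[0.589, 0.314, 0.039], [0.595, 0.326, 0.064], [0.608, 0.339, 0.077]]
egg_blue 0.19 [289. 252.  24.  38.] 82 [[0.465, -0.045, -0.002], [0.492, 0.004, 0.013], [0.588, 0.016, 0.023]]
egg_white 0.71 [204. 244.  15.  14.] 127 [[0.572, 0.173, 0.045], [0.578, 0.186, 0.065], [0.589, 0.198, 0.078]]
egg_brown 0.51 [174. 253.  12.  17.] 128 [[0.581, 0.244, 0.05], [0.587, 0.256, 0.065], [0.599, 0.268, 0.078]]
egg_stand 0.61 [176. 266.  90.  43.] 1948 [[0.553, 0.151, 0.002], [0.584, 0.264, 0.014], [0.629, 0.364, 0.038]]
egg_stand 0.57 [201. 245.  16.  13.] 133 [[0.572, 0.173, 0.045], [0.578, 0.186, 0.065], [0.59, 0.198, 0.078]]
macro_camera 0.98 [266. 190.  38.  76.] 1657 [[0.638, -0.066, 0.005], [0.679, -0.016, 0.029], [0.726, 0.028, 0.189]]
top {
[... 868 characters left out ...]
8, 'q': array([-1.33548858e+00,  5.27482546e-01,  1.43271797e+00,  1.18612420e-05,
        1.18139197e+00, -1.78485320e-01]), 'joint_velocities': array([ 0.00011671,  0.00023244,  0.00165004, -0.00053966, -0.00073861,
        0.00107076]), 'joint_torque': array([-5.73728666e-04, -4.39950979e+01, -1.76978856e+01,  6.32999581e-02,
        5.03119407e-02, -1.33007060e-05]), 'position': array([ 0.25133297, -0.5722066 ,  0.4047534 ]), 'tool_rot': array([ 9.78673615e-01,  2.05421411e-01,  5.48687046e-06, -6.93911297e-08]), 'ft_force': array([ 0.1372004 ,  0.18793951, -0.14912146]), 'moment': array([ 0.04784675, -0.03545856, -0.03355265]), 'grip_force': 0.0, 'grip_width': 0.0872052923923136} 0.1822
```

View images.

```bash
python3 - <<'E'
import cv2
a=cv2.imread("pics/top0.png")[120:300,110:350]; cv2.imwrite("pics/t1.png",cv2.resize(a,None,fx=3.3,fy=3.3,interpolation=cv2.INTER_CUBIC))
a=cv2.imread("pics/side0.png")[130:310,110:350]; cv2.imwrite("pics/s1.png",cv2.resize(a,None,fx=3.3,fy=3.3,interpolation=cv2.INTER_CUBIC))
E
```

```text
(no output)
```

View pics/t1.png

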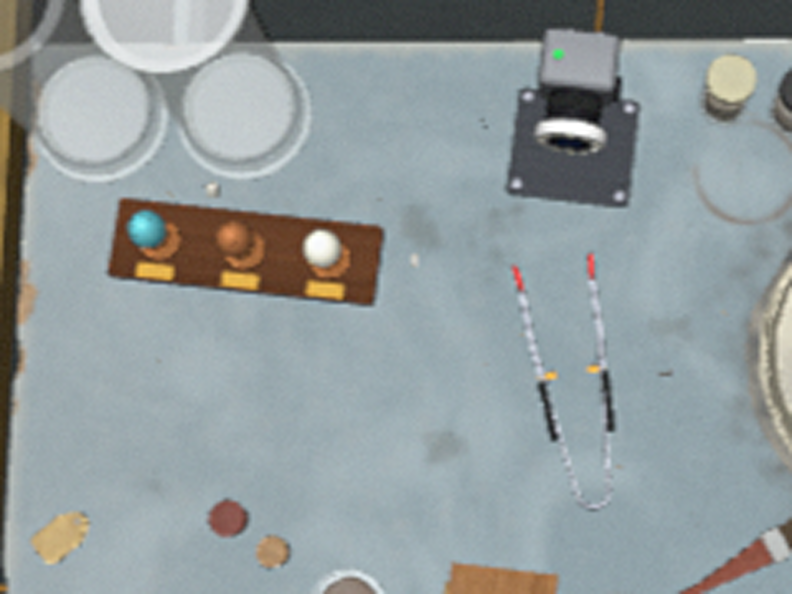

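View pics/s1.png

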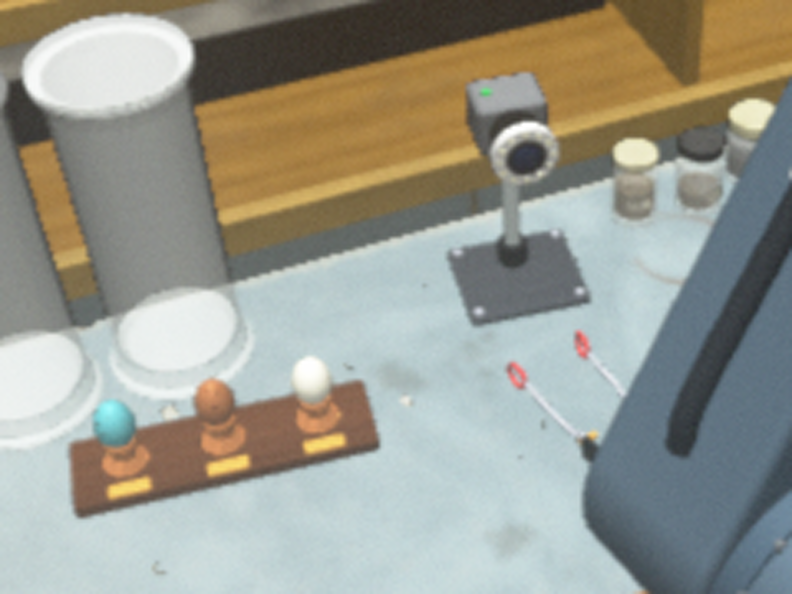

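View pics/top0.png

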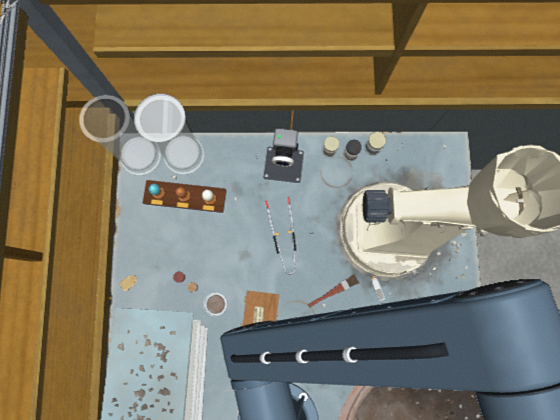

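```bash
python3 - <<'E'
from h import *
def ray(c,u,v,z):
    E=np.array(c["extrinsics"]); f=210/np.tan(np.radians(c["fov_y"])/2)
    d=E[:3,:3]@np.array([(u-c["cx"])/f,-(v-c["cy"])/f,-1.]); o=E[:3,3]
    return o+d*(z-o[2])/d[2]
c=camera("top"); im=c["pixels"].astype(int); b,g,r=im[...,0],im[...,1],im[...,2]
H,W=b.shape; V,U=np.mgrid[:H,:W]; roi=(U>255)&(U<305)&(V>190)&(V<280)
red=roi&(r>150)&(g<110)&(b<110); blk=roi&(r<70)&(g<70)&(b<70); ye=roi&(r>180)&(g>130)&(b<110)
for n,m in(("red",red),("blk",blk),("yel",ye)):
    k,l,s,ce=cv2.connectedComponentsWithStats(m.astype(np.uint8))
    for i in range(1,k):
        if s[i,4]<4: continue
        P,_,_=pts(c,l==i)
        print(n,s[i],ce[i].round(1),ray(c,*ce[i],.012).round(4),"depth med",np.median(P,0).round(4), P[:,2].round(3)[:6])
        if n!="yel":
            v0,v1=s[i,1],s[i,1]+s[i,3]-1
            for vv in(v0,v1): print("   ",ray(c,U[(l==i)&(V==vv)].mean(),vv,.012).round(4))
# heel
roi2=(U>278)&(U<300)&(V>255)&(V<285)
print("grinder")
for r_ in cut_out("grinder","top")[:1]:
    P,_,_=pts(c,r_["region"]); print(r_["confidence"],r_["extent"])
    for lo in np.arange(0,.55,.05):
        q=P[(P[:,2]>=lo)&(P[:,2]<lo+.05)]
        if len(q)>5: print(round(lo,2),len(q),"minR",np.hypot(q[:,0],q[:,1]).min().round(3),q.min(0).round(3),q.max(0).round(3))
# jars
m=(U>75)&(U<210)&(V>90)&(V<178); P,_,_=pts(c,m); q=P[P[:,2]>.1]; print("jars",q.min(0),q.max(0), P[P[:,2]>.02].min(0))
E
```

```text
red [288 197   2   7  11] [288.5 200. ] [ 0.5811 -0.0335  0.012 ] depth med [ 0.5806 -0.0344  0.0191] [-0.002  0.003  0.025  0.002  0.025  0.02 ]
    [ 0.5897 -0.0321  0.012 ]
    [ 0.5726 -0.0347  0.012 ]
red [266 201   2   7   8] [266.5 204. ] [0.5703 0.0277 0.012 ] depth med [0.5707 0.0276 0.0181] [0.02  0.03  0.004 0.    0.018 0.026]
    [0.5788 0.029  0.012 ]
    [0.5618 0.0263 0.012 ]
blk [293 233   2   5   6] [293.2 235.3] [ 0.4823 -0.045   0.012 ] depth med [ 0.4804 -0.0442  0.0219] [0.021 0.019 0.025 0.022 0.023 0.022]
    [ 0.4888 -0.0446  0.012 ]
    [ 0.4778 -0.0458  0.012 ]
blk [274 236   2   8   8] [274.4 239.5] [0.4713 0.0065 0.012 ] depth med [0.4698 0.0075 0.0225] [0.02  0.023 0.02  0.025 0.023 0.02 ]
    [0.4809 0.0075 0.012 ]
    [0.4617 0.0049 0.012 ]
blk [294 240   2  10  13] [294.2 245.2] [ 0.4552 -0.0475  0.012 ] depth med [ 0.4522 -0.0466  0.021 ] [0.021 0.022 0.022 0.02  0.02  0.026]
    [ 0.4695 -0.0471  0.012 ]
    [ 0.4449 -0.0481  0.012 ]
blk [276 245   3   8  10] [276.6 248.9] [0.4455 0.0006 0.012 ] depth med [0.4445 0.0009 0.0217] [0.021 0.024 0.024 0.023 0.019 0.02 ]
    [0.4562 0.0022 0.012 ]
    [ 0.4371 -0.0017  0.012 ]
yel [289 231   2   2   4] [289.5 231.5] [ 0.493  -0.0351  0.012 ] depth med [ 0.4921 -0.0349  0.0179] [0.017 0.021 0.016 0.019]
yel [276 233   2   2   4] [276.5 233.5] [0.4877 0.0006 0.012 ] depth med [0.4861 0.002  0.0143] [0.013 0.014 0.015]
grinder
0.55 [209.3, 194.4, 10.2, 2.0]
0.05 62 minR 0.601 [0.573 0.172 0.063] [0.595 0.192 0.081]
jars [0.65789982 0.20400139 0.10010087] [0.86621859 0.48587785 0.29344964] [0.65789982 0.20400139 0.02008321]
```

```bash
python3 - <<'E'
from h import *
c=camera("top"); V,U=np.mgrid[:420,:560]
P,_,_=pts(c,(U>330)&(V>140)&(V<285))
for lo in np.arange(.02,.55,.05):
    q=P[(P[:,2]>=lo)&(P[:,2]<lo+.05)&(P[:,0]<.75)]
    if len(q)>9: print(round(lo,2),len(q),"minR",np.hypot(q[:,0],q[:,1]).min().round(3),q.min(0).round(3),q.max(0).round(3))
for n in("top","side"):
    c=camera(n); R=cut_out("macro_camera",n)
    P,u,v=pts(c,R[0]["region"]); px=c["pixels"][v,u].astype(int)
    # plate
    q=P[(P[:,2]<.02)]; 
    rect=cv2.minAreaRect(q[:,:2].astype(np.float32)*1000); print(n,"plate",rect)
    pt,_,_=pts(c,R[0]["region"]); t=P[P[:,2]>.18]; 
    if len(t)>20: print("bodytop",cv2.minAreaRect(t[:,:2].astype(np.float32)*1000), t[:,2].mean())
    w=(px.min(1)>190)&(P[:,2]>.12)&(P[:,2]<.2); q=P[w]; uu,vv=u[w],v[w]
    print("white",len(q),q.mean(0).round(4),q.min(0).round(3),q.max(0).round(3),uu.min(),uu.max(),vv.min(),vv.max())
    m=q.mean(0); U_,S,Vt=np.linalg.svd(q-m); print("normal",Vt[2].round(3),S.round(4))
    for l in["egg_blue"]:
        P,_,_=pts(c,cut_out(l,n)[0]["region"])
        P=P[P[:,2]>.045]
        from scipy.optimize import least_squares
        f=lambda a:np.sqrt(((P[:,0]-a[0])**2+(P[:,1]-a[1])**2)/.015**2+((P[:,2]-a[2])/np.where(P[:,2]>a[2],.0225,.0175))**2)-1
        s=least_squares(f,[.6,.324,.055],loss="soft_l1",f_scale=.1); print("egg mid",s.x.round(4),np.abs(s.fun).mean())
E
```

```text
0.02 3112 minR 0.439 [ 0.349 -0.403  0.02 ] [ 0.745 -0.148  0.07 ]
0.07 1294 minR 0.487 [ 0.421 -0.4    0.07 ] [ 0.731 -0.147  0.12 ]
0.12 575 minR 0.527 [ 0.435 -0.405  0.12 ] [ 0.574 -0.242  0.17 ]
0.17 506 minR 0.517 [ 0.445 -0.414  0.17 ] [ 0.57  -0.211  0.22 ]
0.22 392 minR 0.524 [ 0.455 -0.419  0.22 ] [ 0.562 -0.212  0.27 ]
0.27 185 minR 0.565 [ 0.459 -0.421  0.27 ] [ 0.559 -0.313  0.317]
0.32 878 minR 0.499 [ 0.454 -0.41   0.322] [ 0.538 -0.176  0.37 ]
0.37 4753 minR 0.504 [ 0.424 -0.498  0.37 ] [ 0.559 -0.177  0.42 ]
0.42 2670 minR 0.582 [ 0.419 -0.506  0.42 ] [ 0.566 -0.357  0.47 ]
0.47 2373 minR 0.584 [ 0.418 -0.503  0.47 ] [ 0.572 -0.361  0.52 ]
top plate ((688.3782348632812, -22.807540893554688), (102.19459533691406, 99.39996337890625), 81.82107543945312)
bodytop ((682.8737182617188, -20.87466049194336), (56.992103576660156, 82.12712097167969), 83.26741790771484) 0.18702694102197587
white 62 [ 0.6475 -0.0156  0.1883] [ 0.641 -0.036  0.175] [0.655 0.008 0.194] 273 291 157 161
normal [-0.964  0.116 -0.239] [0.0997 0.0325 0.0194]Traceback (most recent call last):
  File "<stdin>", line 19, in <module>
IndexError: list index out of range
```

```bash
python3 - <<'E'
import cv2
a=cv2.imread("pics/side0.png")[150:200,240:300]; cv2.imwrite("pics/s2.png",cv2.resize(a,None,fx=10,fy=10,interpolation=cv2.INTER_NEAREST))
E
```

```text
(no output)
```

View pics/s2.png

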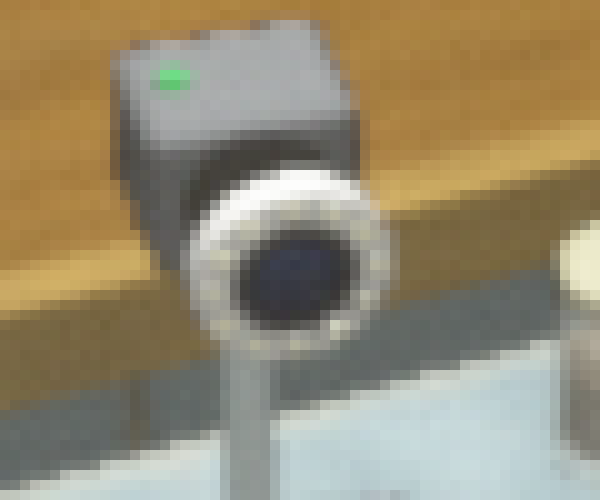

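```bash
cat >> h.py <<'E'
from scipy.optimize import least_squares
def ray(c,u,v,z):
    E=np.array(c["extrinsics"]); f=210/np.tan(np.radians(c["fov_y"])/2)
    d=E[:3,:3]@np.array([(u-c["cx"])/f,-(v-c["cy"])/f,-1.]); o=E[:3,3]
    return o+d*(z-o[2])/d[2]
V,U=np.mgrid[:420,:560]
def egg(c,box):
    im=c["pixels"].astype(int); u0,u1,v0,v1=box
    m=(U>=u0)&(U<u1)&(V>=v0)&(V<v1)&(im[...,0]-im[...,2]>50)&(im[...,1]-im[...,2]>30)
    P,u,v=pts(c,m)
    f=lambda a:np.sqrt(((P[:,0]-a[0])**2+(P[:,1]-a[1])**2)/.015**2+((P[:,2]-a[2])/np.where(P[:,2]>a[2],.0225,.0175))**2)-1
    s=least_squares(f,[*P.mean(0)[:2],P[:,2].max()-.022],loss="soft_l1",f_scale=.1)
    return len(P),s.x.round(4),np.abs(s.fun).mean().round(3)
E
python3 - <<'E'
from h import *
c=camera("top"); print(egg(c,(140,170,175,200)))
for p in((527,88),(638,100),(628,207),(508,192)): print(ray(c,p[0]/3.3+110-.35,p[1]/3.3+120-.35,.01).round(4))
P,u,v=pts(c,(U>255)&(U<310)&(V>125)&(V<190)); px=c["pixels"][v,u].astype(int)
q=P[(P[:,2]<.02)&(px.max(1)<90)]; print(len(q),cv2.minAreaRect(q[:,:2].astype(np.float32)*1000))
t=P[(P[:,2]>.183)&(P[:,0]>.67)]; print("top",cv2.minAreaRect(t[:,:2].astype(np.float32)*1000))
c=camera("side"); print(egg(c,(135,160,245,275)))
g=ray(c,269.1,177.1,.165); print("glass",g)
P,u,v=pts(c,(np.hypot(U-269,(V-177))<11)); 
q=P[(np.linalg.norm(P-g,axis=1)<.03)]; px=0
m=q.mean(0); 
for _ in range(4):
    n=np.linalg.svd(q-q.mean(0))[2][2]; d=(q-q.mean(0))@n; print(len(q),q.mean(0).round(4),n.round(3),d.std().round(4)); q=q[np.abs(d)<2*d.std()]
E
```

```text
(84, array([0.6045, 0.3277, 0.0552]), np.float64(0.083))
[0.7376 0.0191 0.01  ]
[ 0.7262 -0.0763  0.01  ]
[ 0.6317 -0.0661  0.01  ]
[0.6455 0.0356 0.01  ]
959 ((853.25537109375, -27.211387634277344), (440.5454406738281, 181.84820556640625), 8.380051612854004)
top ((696.5552978515625, -22.181198120117188), (56.65620803833008, 56.14814376831055), 81.7296371459961)
(106, array([0.6046, 0.3276, 0.0537]), np.float64(0.077))
glass [ 0.64298459 -0.0164126   0.165     ]
310 [ 0.6441 -0.0146  0.1685] [-0.984  0.159  0.075] 0.0032
304 [ 0.6438 -0.0146  0.1683] [-0.987  0.149  0.054] 0.0023
287 [ 0.6434 -0.0148  0.1675] [-0.99   0.142  0.029] 0.0018
276 [ 0.6434 -0.015   0.1672] [-0.991  0.135  0.021] 0.0017
```

Call:
{"method": "step_arm", "body": {"rows": [[0.0038,0.054,0,0,0,0],[0.0038,0.054,0,0,0,0],[0.0038,0.054,0,0,0,0],[0.0038,0.054,0,0,0,0],[0.0038,0.054,0,0,0,0],[0.03,0.05,0,0,0,0],[0.03,0.05,0,0,0,0],[0.03,0.05,0,0,0,0],[0,0,0,0,0,0]], "jaw": 0.087}}

```text
time: 2.33
position: [0.3613, -0.1486, 0.4049]
tool_rot: [0.978, 0.209, 0.0, -0.0]
ft_force: [0.2, -0.7, 0.6]
grip_width: 0.0871
grip_force: 0.0
```

Call:
{"method": "step_arm", "body": {"rows": [[0.0252,0.032,-0.035,0,0,-3.6],[0.0252,0.032,-0.035,0,0,-3.6],[0.0252,0.032,-0.035,0,0,-3.6],[0.0252,0.032,-0.035,0,0,-3.6],[0,0,0,0,0,0],[0,0,0,0,0,0]]}}

```text
time: 3.08
position: [0.4611, -0.0252, 0.2649]
tool_rot: [0.997, 0.081, -0.0, 0.0]
ft_force: [-0.7, 0.2, -0.1]
grip_width: 0.0873
grip_force: 0.0
```

```bash
python3 - <<'E'
from h import *
c=camera("side"); cv2.imwrite("pics/s3.png",cv2.resize(c["pixels"][170:300,220:360],None,fx=5,fy=5,interpolation=cv2.INTER_CUBIC))
print(get_obs()["position"],get_obs()["tool_rot"])
im=c["pixels"].astype(int); b,g,r=im[...,0],im[...,1],im[...,2]
roi=(U>220)&(U<360)&(V>190)&(V<290)
for n,m in(("red",roi&(r>130)&(g<100)&(b<100)),("yel",roi&(r>180)&(g>120)&(b<110))):
    k,l,s,ce=cv2.connectedComponentsWithStats(m.astype(np.uint8))
    for i in range(1,k):
        if s[i,4]>=4: print(n,s[i],ce[i].round(1),ray(c,*ce[i],.012).round(4),np.median(pts(c,l==i)[0],0).round(4))
E
```

```text
[ 0.46098034 -0.02543109  0.26539569] [9.96744089e-01 8.06288116e-02 3.56977730e-04 2.96349697e-04]
```

View pics/s3.png

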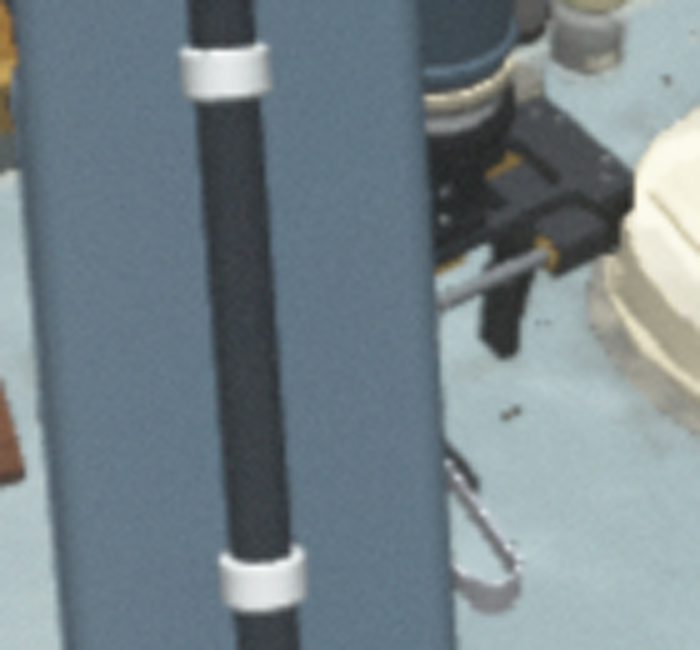

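Call:
{"method": "step_arm", "body": {"rows": [[0.001,0.004,-0.03,0,0,0.4],[0,0,-0.03,0,0,0],[0,0,-0.014,0,0,0],[0,0,-0.005,0,0,0],[0,0,0,0,0,0],[0,0,0,0,0,0]]}}

```text
time: 3.88
position: [0.4624, -0.0204, 0.1865]
tool_rot: [0.996, 0.085, 0.001, 0.0]
ft_force: [-0.3, -0.3, 0.5]
grip_width: 0.0868
grip_force: 0.0
```

Call:
{"method": "step_arm", "body": {"rows": [[0,0,0,0,0,0],[0,0,0,0,0,0],[0,0,0,0,0,0],[0,0,0,0,0,0],[0,0,0,0,0,0],[0,0,0,0,0,0],[0,0,0,0,0,0],[0,0,0,0,0,0]], "jaw": 0.0505, "squeeze": 25}}

```text
time: 4.88
position: [0.4623, -0.0203, 0.1858]
tool_rot: [0.996, 0.085, 0.0, 0.0]
ft_force: [1.8, -0.6, 1.3]
grip_width: 0.0509
grip_force: 5.8
```

Call:
{"method": "step_arm", "body": {"rows": [[0,0,0.01,0,0,0],[0,0,0.03,0,0,0],[0,0,0.04,0,0,0],[0,0,0.04,0,0,0],[0,0.04,0.01,0,0,-2.5],[0,0.05,0,0,0,-3],[0,0.05,0,0,0,-3],[0,0.05,0,0,0,-3],[0,0.05,0,0,0,-3],[0,0.04,0,0,0,-2.7],[0,0.02,0,0,0,0],[0,0,0,0,0,0]]}}

```text
time: 6.38
position: [0.4617, 0.2803, 0.3158]
tool_rot: [0.998, -0.064, -0.0, 0.0]
ft_force: [-0.3, -0.7, -0.9]
grip_width: 0.0505
grip_force: 5.5
```

```bash
cat > look.py <<'E'
from h import *
import sys
o=get_obs(); p=o["position"]; q=o["tool_rot"]; print(p.round(4),"yaw",np.degrees(2*np.arctan2(q[1],q[0])).round(2),o["grip_width"].round(4),round(o["grip_force"],1))
for n in("top","side"):
    c=camera(n); im=c["pixels"].astype(int); b,g,r=im[...,0],im[...,1],im[...,2]
    cv2.imwrite(f"pics/{n}_{sys.argv[1]}.png",c["pixels"])
    m=(r>120)&(g<90)&(b<90)&(r-g>60)
    P,u,v=pts(c,m); k=(np.hypot(P[:,0]-p[0],P[:,1]-p[1])<.2); 
    mm=np.zeros((420,560),np.uint8); mm[v[k],u[k]]=1
    kk,l,s,ce=cv2.connectedComponentsWithStats(mm,connectivity=8)
    for i in range(1,kk):
        if s[i,4]>=4: print(n,"red",s[i],ce[i].round(1),np.median(pts(c,l==i)[0],0).round(4),"ray@z",ray(c,*ce[i],p[2]-.173).round(4))
    if len(sys.argv)>2: print(n,"egg",egg(c,[int(x) for x in sys.argv[2 if n=="top" else 3].split(",")]))
E
python3 look.py a 140,170,175,200 135,160,245,275
python3 -c "
import cv2
a=cv2.imread('pics/top_a.png')[130:280,120:290];b=cv2.imread('pics/side_a.png')[160:310,100:270]
cv2.imwrite('pics/a.png',cv2.resize(cv2.hconcat([a,b]),None,fx=2.35,fy=2.35,interpolation=cv2.INTER_CUBIC))"
```

```text
Traceback (most recent call last):
  File "look.py", line 3, in <module>
    o=get_obs(); p=o["position"]; q=o["tool_rot"]; print(p.round(4),"yaw",np.degrees(2*np.arctan2(q[1],q[0])).round(2),o["grip_width"].round(4),round(o["grip_force"],1))
                                                                                                                       ^^^^^^^^^^^^^^^^^^^^^
AttributeError: 'float' object has no attribute 'round'
[ WARN:0@0.013] global loadsave.cpp:275 findDecoder imread_('pics/top_a.png'): can't open/read file: check file path/integrity
Traceback (most recent call last):
TypeError: 'NoneType' object is not subscriptable
```

```bash
sed -i 's/o\["grip_width"\].round(4)/round(o["grip_width"],4)/' look.py
python3 look.py a 140,170,175,200 135,160,245,275
python3 -c "
import cv2
a=cv2.imread('pics/top_a.png')[130:280,120:290];b=cv2.imread('pics/side_a.png')[160:310,100:270]
cv2.imwrite('pics/a.png',cv2.resize(cv2.hconcat([a,b]),None,fx=2.35,fy=2.35,interpolation=cv2.INTER_CUBIC))"
```

```text
[0.4617 0.2803 0.3158] yaw -7.32 0.0505 5.5
top red [159 187   4   9  30] [160.5 191.2] [0.5845 0.289  0.1357] ray@z [0.5788 0.2891 0.1428]
top red [177 190   5   8  33] [179.1 193.7] [0.5741 0.2419 0.1369] ray@z [0.5721 0.2426 0.1428]
top egg (82, array([0.6045, 0.3275, 0.0545]), np.float64(0.088))h.py:20: RuntimeWarning: Mean of empty slice.
  s=least_squares(f,[*P.mean(0)[:2],P[:,2].max()-.022],loss="soft_l1",f_scale=.1)
  ret = um.true_divide(
Traceback (most recent call last):
  File "look.py", line 13, in <module>
    if len(sys.argv)>2: print(n,"egg",egg(c,[int(x) for x in sys.argv[2 if n=="top" else 3].split(",")]))
                                      ~~~^^^^^^^^^^^^^^^^^^^^^^^^^^^^^^^^^^^^^^^^^^^^^^^^^^^^^^^^^^^^^^^
  File "h.py", line 20, in egg
    s=least_squares(f,[*P.mean(0)[:2],P[:,2].max()-.022],loss="soft_l1",f_scale=.1)
                                      ~~~~~~~~~~^^
ValueError: zero-size array to reduction operation maximum which has no identity
```

View pics/a.png

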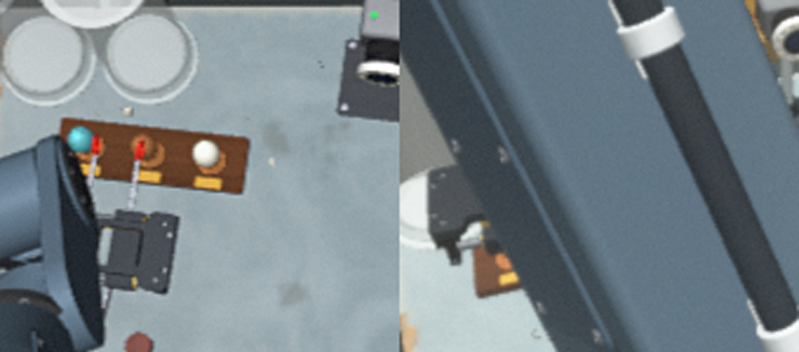

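```bash
cat > tilt.py <<'E'
from h import *
def tilt():
    o=get_obs(); p=o["position"]; q=o["tool_rot"]; a=2*np.arctan2(q[1],q[0])
    h=np.array([np.cos(a),np.sin(a)]); n=np.array([-h[1],h[0]])
    acc=[]
    for _ in range(6):
        c=camera("top"); P,u,v=pts(c); d=P[:,:2]-p[:2]; s=d@h; t=d@n; z=P[:,2]
        k=(s>-.11)&(s<.14)&(abs(t)<.04)&(abs(z-(p[2]-.174))<.03); acc.append(np.c_[s,t,z][k])
    A=np.vstack(acc)
    for lo in np.arange(-.11,.14,.01):
        B=A[(A[:,0]>=lo)&(A[:,0]<lo+.01)]
        if len(B)>5: print(round(lo,2),len(B),"z-(p-.174): med %.4f p90 %.4f"%(np.median(B[:,2])-p[2]+.174,np.percentile(B[:,2],90)-p[2]+.174),"t",np.percentile(B[:,1],[5,50,95]).round(3))
tilt()
E
python3 tilt.py
```

```text
-0.07 6 z-(p-.174): med 0.0010 p90 0.0026 t [-0.016 -0.016 -0.014]
-0.06 47 z-(p-.174): med 0.0027 p90 0.0094 t [-0.016 -0.016 -0.015]
-0.05 61 z-(p-.174): med 0.0053 p90 0.0091 t [-0.017 -0.016 -0.014]
-0.04 34 z-(p-.174): med 0.0047 p90 0.0096 t [-0.018 -0.017 -0.015]
0.04 8 z-(p-.174): med 0.0034 p90 0.0058 t [-0.025 -0.024 -0.021]
0.05 42 z-(p-.174): med 0.0005 p90 0.0043 t [-0.026 -0.024 -0.023]
0.06 45 z-(p-.174): med 0.0007 p90 0.0036 t [-0.027 -0.025  0.022]
0.07 73 z-(p-.174): med 0.0011 p90 0.0039 t [-0.026 -0.023  0.023]
0.08 90 z-(p-.174): med 0.0006 p90 0.0035 t [-0.026 -0.001  0.025]
0.09 84 z-(p-.174): med 0.0014 p90 0.0042 t [-0.025  0.02   0.024]
0.1 113 z-(p-.174): med 0.0027 p90 0.0090 t [-0.026 -0.023  0.023]
0.11 147 z-(p-.174): med 0.0046 p90 0.0124 t [-0.026 -0.023  0.024]
0.12 76 z-(p-.174): med -0.0007 p90 0.0078 t [-0.027  0.021  0.025]
```

Call:
{"method": "step_arm", "body": {"rows": [[0.0145,0.031,0,0,0,0],[0.0145,0.0312,0,0,0,0],[0,0,0,0,0,0],[0,0,0,0,0,0],[0,0,0,0,0,0]]}}

```text
time: 7.4
position: [0.4906, 0.341, 0.3156]
tool_rot: [0.998, -0.066, -0.001, 0.0]
ft_force: [-0.9, 0.3, -1.1]
grip_width: 0.0507
grip_force: 5.5
```

```bash
python3 tilt.py | tail -4; python3 - <<'E'
from h import *
o=get_obs(); print(o["position"],o["tool_rot"])
c=camera("top"); print(egg(c,(140,170,175,200)))
E
```

```text
0.09 77 z-(p-.174): med 0.0009 p90 0.0033 t [-0.025  0.02   0.025]
0.1 121 z-(p-.174): med 0.0020 p90 0.0085 t [-0.025 -0.021  0.024]
0.11 134 z-(p-.174): med 0.0071 p90 0.0121 t [-0.026 -0.022  0.025]
0.12 67 z-(p-.174): med 0.0009 p90 0.0093 t [-0.026  0.022  0.025]
[0.49110344 0.3416903  0.31583961] [ 9.97852412e-01 -6.55023872e-02 -4.01641120e-06  1.61293624e-05]
(61, array([0.5959, 0.3226, 0.0823]), np.float64(0.404))
```

Call:
{"method": "step_arm", "body": {"rows": [[-0.0003,0.001,-0.02,0,0,0],[0,0,-0.02,0,0,0],[0,0,-0.015,0,0,0],[0,0,-0.012,0,0,0],[0,0,-0.01,0,0,0],[0,0,-0.006,0,0,0],[0,0,-0.0035,0,0,0],[0,0,0,0,0,0],[0,0,0,0,0,0]]}}

```text
time: 8.88
position: [0.491, 0.3431, 0.2296]
tool_rot: [0.998, -0.065, 0.0, -0.0]
ft_force: [-0.3, 0.9, -0.7]
grip_width: 0.0503
grip_force: 5.5
```

```bash
python3 tilt.py | tail -8; python3 - <<'E'
from h import *
o=get_obs(); print(o["position"],o["tool_rot"])
c=camera("top"); print(egg(c,(140,170,175,200)))
cv2.imwrite("pics/b.png",cv2.resize(c["pixels"][165:265,120:250],None,fx=5,fy=5,interpolation=cv2.INTER_CUBIC))
E
```

```text
0.05 65 z-(p-.174): med 0.0018 p90 0.0041 t [-0.026 -0.023  0.023]
0.06 67 z-(p-.174): med 0.0010 p90 0.0044 t [-0.026  0.021  0.025]
0.07 80 z-(p-.174): med 0.0012 p90 0.0044 t [-0.026 -0.022  0.025]
0.08 71 z-(p-.174): med 0.0011 p90 0.0049 t [-0.026  0.02   0.024]
0.09 73 z-(p-.174): med 0.0009 p90 0.0045 t [-0.025 -0.021  0.024]
0.1 395 z-(p-.174): med 0.0070 p90 0.0186 t [-0.024 -0.005  0.022]
0.11 371 z-(p-.174): med 0.0138 p90 0.0217 t [-0.025 -0.007  0.023]
0.12 180 z-(p-.174): med 0.0086 p90 0.0179 t [-0.026 -0.006  0.023]
[0.49085487 0.3429878  0.22943883] [ 9.97864973e-01 -6.53105774e-02  1.38859541e-04 -7.43291098e-05]
(85, array([0.6042, 0.3278, 0.0545]), np.float64(0.124))
```

View pics/b.png

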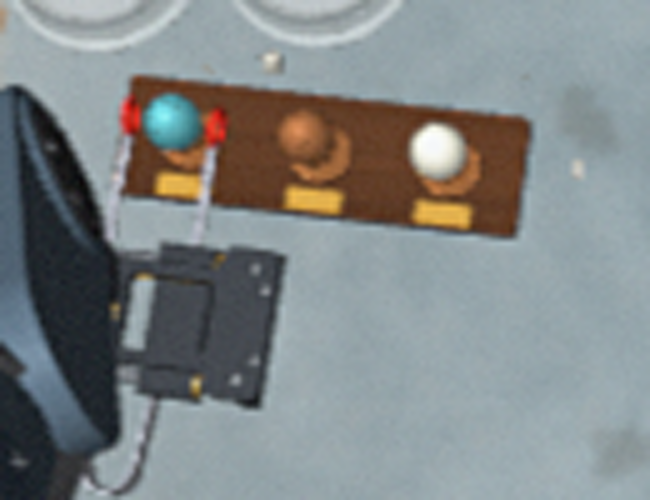

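Call:
{"method": "step_arm", "body": {"rows": [[-0.0005,0,0,0,0,0],[0,0,0,0,0,0],[0,0,0,0,0,0]], "jaw": 0.046}}

```text
time: 9.6
position: [0.4903, 0.343, 0.2292]
tool_rot: [0.998, -0.065, -0.0, 0.0]
ft_force: [-0.1, -0.7, -0.6]
grip_width: 0.0462
grip_force: 7.1
```

Call:
{"method": "step_arm", "body": {"rows": [[0,0,0,0,0,0],[0,0,0,0,0,0],[0,0,0,0,0,0]], "jaw": 0.042}}

```text
time: 9.98
position: [0.4903, 0.343, 0.2292]
tool_rot: [0.998, -0.065, -0.0, 0.0]
ft_force: [0.6, -0.9, -0.3]
grip_width: 0.0424
grip_force: 10.0
```

Call:
{"method": "step_arm", "body": {"rows": [[0,0,0,0,0,0],[0,0,0,0,0,0],[0,0,0,0,0,0],[0,0,0,0,0,0]], "jaw": 0.036}}

```text
time: 10.48
position: [0.4903, 0.343, 0.2293]
tool_rot: [0.998, -0.065, 0.0, -0.0]
ft_force: [0.6, 0.2, -0.0]
grip_width: 0.0386
grip_force: 25.0
```

Call:
{"method": "step_arm", "body": {"rows": [[0,0,0.002,0,0,0],[0,0,0.004,0,0,0],[0,0,0.008,0,0,0],[0,0,0.012,0,0,0],[0,0,0.016,0,0,0],[0,0,0.018,0,0,0],[0,0,0.018,0,0,0],[0,0,0.016,0,0,0],[0,0,0.01,0,0,0],[0,0,0.004,0,0,0],[0,0,0.002,0,0,0],[0,0,0,0,0,0]]}}

```text
time: 11.98
position: [0.4902, 0.3429, 0.3388]
tool_rot: [0.998, -0.065, -0.0, 0.0]
ft_force: [0.0, -0.4, -0.9]
grip_width: 0.0387
grip_force: 25.0
```

```bash
python3 tilt.py | tail -9; python3 - <<'E'
from h import *
o=get_obs(); print(o["position"],o["tool_rot"])
c=camera("top"); print(egg(c,(130,180,165,210)))
E
```

```text
0.04 24 z-(p-.174): med 0.0010 p90 0.0031 t [0.012 0.013 0.015]
0.05 90 z-(p-.174): med 0.0012 p90 0.0036 t [-0.018 -0.001  0.016]
0.06 90 z-(p-.174): med 0.0008 p90 0.0037 t [-0.017  0.012  0.016]
0.07 95 z-(p-.174): med 0.0006 p90 0.0041 t [-0.018 -0.014  0.016]
0.08 86 z-(p-.174): med 0.0005 p90 0.0037 t [-0.017 -0.001  0.016]
0.09 95 z-(p-.174): med 0.0009 p90 0.0031 t [-0.017  0.001  0.016]
0.1 410 z-(p-.174): med 0.0087 p90 0.0178 t [-0.016 -0.004  0.013]
0.11 378 z-(p-.174): med 0.0143 p90 0.0214 t [-0.017 -0.007  0.014]
0.12 178 z-(p-.174): med 0.0105 p90 0.0180 t [-0.018 -0.006  0.014]
[0.49029336 0.34297462 0.33891874] [ 9.97863242e-01 -6.53364870e-02 -2.75905974e-04  1.32417414e-04]
(91, array([0.6042, 0.328 , 0.1639]), np.float64(0.056))
```

Call:
{"method": "step_arm", "body": {"rows": [[-0.002,-0.01,0,0,0,0],[-0.002,-0.025,0,0,0,0],[-0.002,-0.035,0,0,0,0],[-0.002,-0.04,0,0,0,0],[-0.002,-0.04,0,0,0,-0.5],[-0.002,-0.04,0,0,0,0],[-0.002,-0.04,0,0,0,0],[-0.002,-0.04,0,0,0,0],[-0.002,-0.03,0,0,0,0],[-0.002,-0.02,0.001,0,0,0],[-0.0006,-0.01,0,0,0,0],[0,-0.0046,0,0,0,0]]}}

```text
time: 13.82
position: [0.4696, 0.0079, 0.3403]
tool_rot: [0.998, -0.07, 0.0, -0.0]
ft_force: [0.0, -0.6, -0.5]
grip_width: 0.0383
grip_force: 25.0
```

Call:
{"method": "step_arm", "body": {"rows": [[0,0,0,0,0,0],[0,0,0,0,0,0],[0,0,0,0,0,0]]}}

```text
time: 14.2
position: [0.4697, 0.0089, 0.3402]
tool_rot: [0.998, -0.069, -0.0, -0.0]
ft_force: [-0.4, -0.2, -1.2]
grip_width: 0.0382
grip_force: 25.0
```

```bash
python3 - <<'E'
from h import *
o=get_obs(); print(o["position"],o["tool_rot"])
T=[]
for i in range(3):
    c=camera("top"); print(egg(c,(240,320,150,230)))
s=camera("side"); 
try: print(egg(s,(220,330,140,230)))
except Exception as e: print("side no egg")
P,u,v=pts(c,(U>255)&(U<310)&(V>125)&(V<200)); px=c["pixels"][v,u].astype(int)
k=(px.min(1)>185)&(P[:,2]>.12)&(P[:,2]<.2)&(P[:,0]>.62); print("ringlight",P[k].mean(0).round(4),P[k].min(0).round(4))
cv2.imwrite("pics/f.png",cv2.resize(cv2.hconcat([c["pixels"][130:260,220:350],s["pixels"][120:250,220:350]]),None,fx=3,fy=3,interpolation=cv2.INTER_CUBIC))
E
```

```text
[0.46969422 0.00893582 0.34021786] [ 9.97603785e-01 -6.91858623e-02 -4.36210383e-05 -5.22889657e-05]
(81, array([ 0.583 , -0.0074,  0.165 ]), np.float64(0.225))
(82, array([ 0.5832, -0.0074,  0.1652]), np.float64(0.236))
(81, array([ 0.5829, -0.0076,  0.1651]), np.float64(0.23))
side no egg
ringlight [ 0.6477 -0.016   0.1881] [ 0.6412 -0.0387  0.1753]h.py:20: RuntimeWarning: Mean of empty slice.
  s=least_squares(f,[*P.mean(0)[:2],P[:,2].max()-.022],loss="soft_l1",f_scale=.1)
  ret = um.true_divide(
```

View pics/f.png

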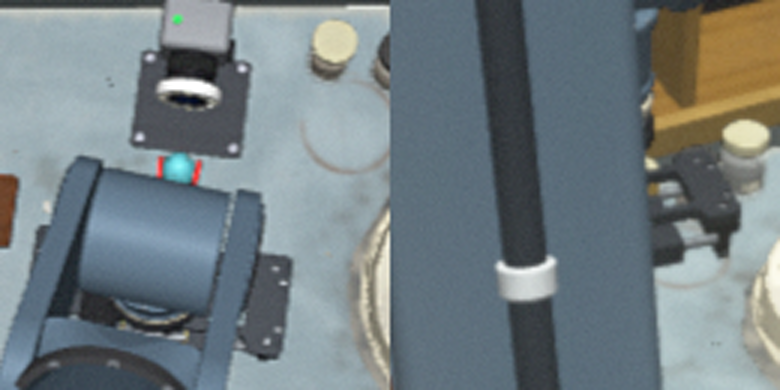

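```bash
python3 -c "
from rig import *
print(hand_in())"
```

```text
the job is handed in; nothing more can be done
None
```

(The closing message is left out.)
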